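# Check a roller applicator in the bench caliper

## Robot

A 6-joint arm with a two-finger parallel gripper is mounted at the origin on the work surface. World frame = base frame: x ahead of the robot, y to its left, z up, the work surface at z = 0. Lengths are in m, angles in rad, forces in N, time in s.
With the tool pointing down it reaches from about 0.425 to 0.95 m from the base axis. Payload 3.5 kg.
Tool frame: the origin (TCP) lies on the centre line of the jaws, within the pads' length; the fingertips stand ctrl.tip_extent ahead of it and the grasp point (between the pads) is the TCP (ctrl.tip_extent is the distance from the TCP to the fingertips, in m); y points along the fingers, z is the direction in which the jaws open and shut, and the axes are right-handed (so a half turn about y gives the same grasp; the last joint's range is limited). The gripper opens to 85 mm and grips with 20 to 120 N. Pads are 22 mm wide; open, the fingers measure 114 mm over their backs; the gripper's body (76 mm by 85 mm) begins 54 mm behind the grasp point. The pads swing forward as they close: fully open they stand 13 mm farther back than shut.
Start: joints at [-1.347, 0.286, 1.577, -0, 1.279, -0.15], TCP at [0.247, -0.628, 0.25] pointing down, gripper open.
Joint ranges: [-2.77, 2.77], [-0.9, 2.22], [0.21, 2.48], [-1.53, 4.67], [0.24, 2.81], [-2.84, 2.84]. Speed limits (rad/s): [2.79, 2.79, 3.14, 3.14, 3.14, 3.14].

## Interface

Orientations are given as a unit quaternion [x, y, z, w].
In Python, from cell import ctrl, imaging, regions_of, landmark_of gives the robot as it stands.
- The arm moves only by the tool send_rows, never from a script. Its argument "steps" is a list of rows, each a list of 7 numbers: the opening, from -1 (shut) to 1 (fully open), then the shift along the tool's x, y, z in m, then the turn, a rotation vector about the tool's x, y, z in rad. In form: [[gripper, dx, dy, dz, rx, ry, rz], ...]. A call has 1 to 12 rows; each row is the pose to reach, as a shift and turn from the pose measured when the call began, along the tool's axes at that moment; what a row does not reach only later rows make up. A row lasts 1/12 s, in which the tool goes at most 41.7 mm and 7.16 degrees, less where a joint would pass 70% of its speed; a pose out of reach is approached as far as the arm can. A call with a gripper value outside its range is refused whole. The fingers move at their own pace and stop on an object; "newtons" is the grip in N (left out, the last holds). Time passes only in rows, so rows that repeat a pose let the fingers close. It gives the time, the measured TCP pose, the force and the opening at its end, in the units of the state.
- ctrl.get_obs(): the state, without advancing time (a new reading comes with each control period).
- imaging.read_camera(name): name is "scene" or "top" or "wrist"; returns a dict with "pixels" (480x640x3 uint8, red, green, blue), "z_map" (480x640 float32, m along the optical axis (not along the pixel's ray), 0 where there is no reading), "intrinsics" (3x3 intrinsics, pixels), "pose" (4x4, takes a point from camera to world coordinates). Camera axes: x right, y down, z forward; pixel columns grow to the right and rows downward; lengths in m; the calibration is good to about 2 mm. A picture is of the moment at which its call begins.
- ctrl.hand_in(): hands the job in, once; it reports no verdict.
Trained networks look in a picture, given as the dict that the camera call returned (one of the last four; its "shot" number tells which), for a name from the list of things; names that differ only in an ending like _2 or _b are one class to them, and where a whole thing is asked for, a point or a joint stands for the part that bears it (a point fixed in the world has none). Each returns a list of dicts, best first, with "confidence" (0 to 1); they miss things now and then, are a little off and sometimes report something else, mostly with a low value. They report only what shows in the picture. A call takes as long as a camera call.
- regions_of(picture, thing): "pixels" (480x640 bool, what is visible of it) and "box" ([left, top, right, bottom] in pixels, round what is visible of it).
- landmark_of(picture, thing): "position" ([column, row] in pixels: a listed point, or the origin of a listed thing).
The state is a dict: "t": time; "qpos": joint angles; "joint_vel": joint speeds; "tau": joint torques, N m; "eef_pos": TCP position; "tcp_rot": TCP orientation; "ft_force": force on the tool from outside, world axes, zero at the start; "moment": the same for the moment, N m; "finger_gap": opening from 0.0 (shut) to 1.0 (fully open).
Only numpy, scipy, OpenCV 4.12 (cv2) and the standard library are available. Lean on these libraries where they do the work, as an engineer would, in place of code of your own. Each camera call takes 0.05 s, during which the arm holds its last target. There are 200 camera calls.

## Task

Check the overall length of the roller applicator (two square cheeks joined by a roller) in the bench caliper: open the moving jaw, stand the applicator gently on the beam, in line with it, and slide the jaw shut until the applicator is squarely against the fixed jaw and the sprung tip is pressed in about half way, never driving the tip to its stop. Leave it standing there held between the jaws, let go of everything, and do not disturb the other things on the bench.

Things in the scene. Friction and masses are not known exactly. Their poses are not given: they have to be found in the camera images.
- caliper: Bench caliper, fixed: base plate 100 x 250 x 10 high with a steel beam on it, 50 wide, 250 long, its flat top (the bed) 35 above the bench. Origin: centre of the underside; own y along the beam, x across, z up. A fixed jaw (44 wide, 26 thick, 45 high above the bed) stands at the -y end; the moving jaw, as wide and high, faces it and opens towards +y.
- fixed_face (a point): Point on the bed at the foot of the fixed jaw's measuring face, on the beam's centre line (caliper x 0, y -95, z 35). Axes as the caliper: +y points out of the face into the gap, z up.
- carriage (a joint): Travel of the moving jaw along caliper +y, 0 to 0.115 m: equals the gap between the fixed face and the sprung tip when the tip is fully out (0 = shut). Starts too narrow for the applicator. It slides stiffly, about 11 N of friction each way, and stays where it is left.
- jaw_grip (a point): Point to hold the moving jaw by, on the axis of a square upright grip, 18 x 18, 36 high (76 to 112 above the bench); the point is 96 above the bench. The grip stands on the moving jaw's carriage, 65 + travel along +y from the fixed face. It is the tallest part of the caliper (jaws end 80, brass pointer 88 above the bench). Axes as the caliper; moves with the jaw.
- tip (a joint): How far the sprung round tip is pressed back into the moving jaw: 0 (out, standing 10 mm proud of the jaw) to 0.010 m (at its stop). Spring 3 N at first, 5.5 N half way, 8 N at the stop: less than the jaw's friction, so it cannot push the jaw back. A brass pointer above the jaw moves with it.
- tip_face (a point): Centre of the flat front face of the sprung tip (steel, 18 across, axis along caliper y, 22 above the bed). Axes as the caliper; moves with the tip.
- applicator: Roller applicator, steel, about 0.22 kg: two upright square cheeks 40 x 40, 8 thick, joined by a round roller 20 in diameter, 64 long between the cheeks, its axis 25 above the underside. Overall length over the cheeks 80, along its own y (the roller axis); the two ends are alike. Origin: centre of its underside, z up. Stands on its cheeks on the bench.
- bar_applicator: Bystander: solid steel drawdown bar, 24 x 76 x 28 high, no roller, two low feet under its ends; origin under its centre, long axis y.
- jar_a: Bystander: small capped pigment jar, 44 across, 65 high; origin under its centre.
- jar_b: Bystander: capped pigment jar, 52 across, 85 high, at the back of the bench; origin under its centre.
- jar_c: Bystander: capped pigment jar, 48 across, 75 high, at the back of the bench; origin under its centre.
- dish: Bystander: empty white dish, 110 across, 30 high, at the back; origin under its centre.
- knife: Bystander: palette knife about 220 long lying between the robot and the caliper, roughly along world y; origin near its middle, length along its own x.

How it is judged:
By the outcome, as a careful person would: the job done as asked, in the order asked, and still so for the second after the job is handed in, with the robot touching nothing.
It also fails if it takes over 61 s, if anything falls off the work surface, if the arm or the gripper's body presses on something with over 40 N, if the wrist force passes 120 N, or if a joint passes its speed limit or range.

## Working session

There is one attempt and no reset: what is moved stays moved. The work goes in short steps, Python scripts to look and compute and a tool call to move; the robot and the scene stay as the last step left them, time stands still between calls to the robot, and variables do not carry over. Pictures are saved under pics/ and viewed, about 8 in all and at most 12, crops included, and the job is handed in when it is done.

Besides the shell and the picture viewer there is one more tool, called after ">>>" by a JSON object that holds its "op" and its "data", one argument or row to a line. send_rows: Moves the arm, as the interface text tells. Its arguments: {"type":"object","properties":{"steps":{"type":"array","items":{"type":"array","items":{"type":"number"}}},"newtons":{"type":"number"}},"required":["steps"]}

```bash
mkdir -p pics; ls
cat > h.py <<'E'
import numpy as np, cv2
from cell import ctrl, imaging, regions_of, landmark_of
from scipy.spatial.transform import Rotation as R
def world(p,m=None):
    K=p["intrinsics"];T=p["pose"];z=p["z_map"]
    v,u=np.nonzero((z>0) if m is None else (m&(z>0)))
    d=z[v,u];P=np.stack([(u-K[0,2])/K[0,0]*d,(v-K[1,2])/K[1,1]*d,d],1)
    return P@T[:3,:3].T+T[:3,3]
def ray(p,uv,h):
    K=p["intrinsics"];T=p["pose"]
    d=T[:3,:3]@np.array([(uv[0]-K[0,2])/K[0,0],(uv[1]-K[1,2])/K[1,1],1]);o=T[:3,3]
    return o+d*(h-o[2])/d[2]
def save(p,n,crop=None,s=1):
    im=p["pixels"][:,:,::-1]
    if crop: l,t,r,b=crop; im=im[t:b,l:r]
    cv2.imwrite("pics/"+n,cv2.resize(im,None,fx=s,fy=s))
E
python3 - <<'E'
from h import *
o=ctrl.get_obs();print(o, ctrl.tip_extent)
for c in ("top","scene"):
    p=imaging.read_camera(c);save(p,c+"0.png");print(c,p["pose"].round(3).tolist(),p["intrinsics"][0,0])
    if c=="top":
        for n in ["caliper","applicator","bar_applicator","jar_a","knife","carriage","dish"]:
            for r in regions_of(p,n)[:2]:
                W=world(p,r["pixels"]);print(n,round(r["confidence"],2),r["box"],np.median(W,0).round(3),np.percentile(W,2,0).round(3),np.percentile(W,98,0).round(3))
    for n,h in [("fixed_face",.035),("jaw_grip",.096),("tip_face",.057),("applicator",0),("caliper",0)]:
        for r in landmark_of(p,n)[:2]:print(n,round(r["confidence"],2),r["position"],ray(p,r["position"],h).round(3))
E
```

```text
pics
{'t': 0.0, 'qpos': array([-1.34702739e+00,  2.87171097e-01,  1.57817304e+00, -1.07355541e-05,
        1.27857893e+00, -1.49983121e-01]), 'joint_vel': array([-0.0010046 , -0.00036552, -0.00024246, -0.00014034, -0.00128168,
       -0.0001887 ]), 'tau': array([-1.54649420e-03, -4.05980122e+01, -2.92625624e+01, -1.69993809e-04,
        5.86485170e-03, -4.33283617e-06]), 'eef_pos': array([ 0.24634972, -0.62778835,  0.24894564]), 'tcp_rot': array([-0.13140854,  0.69561821, -0.69397174,  0.1313405 ]), 'ft_force': array([ 0.28298594,  0.3544414 , -0.39538104]), 'moment': array([0.02014243, 0.01804346, 0.05176015]), 'finger_gap': 1.002546162711574} 0.019
top [[-0.027, -0.988, 0.149, 0.448], [-0.999, 0.03, 0.016, -0.093], [-0.02, -0.149, -0.989, 1.001], [0.0, 0.0, 0.0, 1.0]] 539.4311522898485
caliper 0.81 [175.2, 221.6, 313.5, 288.4] [0.584 0.061 0.033] [ 0.54  -0.056  0.006] [0.641 0.183 0.091]
bar_applicator 0.68 [368.0, 312.2, 411.9, 339.5] [ 0.446 -0.193  0.027] [ 0.429 -0.231 -0.001] [ 0.464 -0.158  0.031]
jar_a 0.84 [169.8, 142.1, 203.2, 179.7] [0.753 0.161 0.07 ] [ 0.737  0.143 -0.
[... 553 characters left out ...]
licator 0.52 [266.9, 159.3] [0.771 0.021 0.   ]
caliper 0.64 [244.5, 254.0] [0.588 0.065 0.   ]
scene [[0.797, 0.419, -0.435, 0.925], [0.604, -0.542, 0.584, -0.531], [0.009, -0.728, -0.685, 0.633], [0.0, 0.0, 0.0, 1.0]] 452.0651639057098
fixed_face 0.73 [343.5, 256.3] [ 0.593 -0.025  0.035]
fixed_face 0.73 [200.6, 371.0] [ 0.566 -0.352  0.035]
jaw_grip 0.68 [386.4, 353.3] [ 0.785 -0.196  0.096]
jaw_grip 0.57 [376.4, 199.8] [0.588 0.09  0.096]
tip_face 0.54 [355.5, 239.1] [0.597 0.008 0.057]
tip_face 0.31 [467.7, 247.3] [0.774 0.117 0.057]
applicator 0.66 [293.1, 332.3] [ 0.612 -0.197 -0.   ]
applicator 0.33 [201.9, 374.1] [ 0.55  -0.344  0.   ]
caliper 0.86 [370.9, 243.5] [0.597 0.07  0.   ]
```

View pics/top0.png

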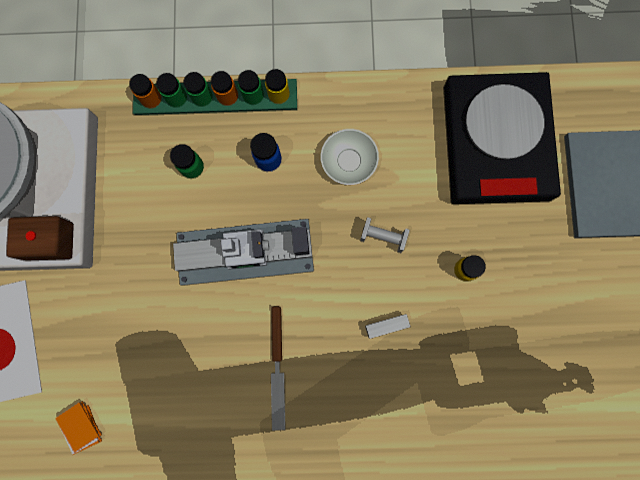

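View pics/scene0.png

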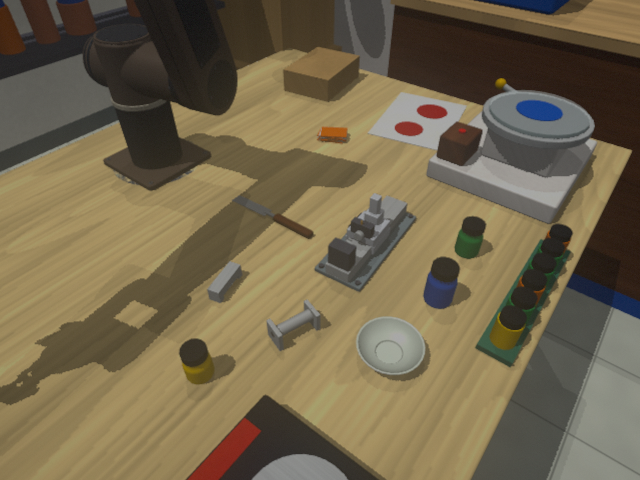

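The top view shows the caliper around (244,252) with its fixed jaw at the right (300,243), the applicator standing at (384,235), and the bar at (388,325). The scene view agrees. Next I'll measure poses from depth.

```bash
cat >> h.py <<'E'
def rect(P):
    r=cv2.minAreaRect((P[:,:2]*1000).astype(np.float32)); return r
def rel(pos,openyaw):
    """tool-axes shift+turn to reach TCP pos, pointing down, jaw-opening axis at world yaw (mod pi, nearest)"""
    o=ctrl.get_obs();M=R.from_quat(o["tcp_rot"]);best=None
    for k in (0,np.pi):
        a=openyaw+k;z=np.array([np.cos(a),np.sin(a),0]);y=np.array([0,0,-1.]);x=np.cross(y,z)
        rv=(M.inv()*R.from_matrix(np.stack([x,y,z],1))).as_rotvec()
        if best is None or np.linalg.norm(rv)<np.linalg.norm(best):best=rv
    d=M.inv().apply(np.array(pos)-o["eef_pos"])
    print("t",round(o["t"],2),"eef",o["eef_pos"].round(4),"F",o["ft_force"].round(1),"gap",round(o["finger_gap"],3),"| shift",d.round(4),"turn",best.round(4),"tool z",M.apply([0,0,1]).round(3),"x",M.apply([1,0,0]).round(3))
E
python3 - <<'E'
from h import *
p=imaging.read_camera("top");W=world(p)
def sel(c,r,a,b): return W[(np.linalg.norm(W[:,:2]-c,axis=1)<r)&(W[:,2]>a)&(W[:,2]<b)]
A=sel([.611,-.198],.07,.02,.06);print("appl",rect(A),A[:,2].max(),len(A))
C=sel([.595,.07],.16,.006,.2);print("cal",rect(C))
G=sel([.592,.079],.03,.1,.13);print("grip",G.mean(0),rect(G),len(G))
J=sel([.59,-.04],.04,.075,.09);print("fixjaw",rect(J))
B=sel([.59,.12],.14,.03,.045);print("bed",rect(B))
yaw=np.arctan2(.079+.03,.592-.599);print(np.degrees(yaw))
rel([.592,.079,.25],yaw+np.pi/2)
E
```

```text
appl ((612.0055541992188, -195.02340698242188), (80.65119934082031, 40.48567199707031), 71.5335922241211) 0.0439677050976075 608
cal ((609.2740478515625, 52.453033447265625), (257.4593505859375, 269.39874267578125), 57.93626403808594)
grip [0.58971469 0.07798773 0.10987234] ((589.8274536132812, 78.34918975830078), (18.252824783325195, 18.54555892944336), 89.1056137084961) 128
fixjaw ((599.681884765625, -42.99153137207031), (44.398563385009766, 26.044973373413086), 4.599359035491943)
bed ((586.5689697265625, 84.86306762695312), (62.82805252075195, 210.59580993652344), 6.3643364906311035)
93.67449952082967
t 1.0 eef [ 0.2465 -0.6284  0.2503] F [-0.3  0.4  0.4] gap 1.001 | shift [-5.799e-01  3.000e-04 -5.324e-01] turn [-0.     -1.2611  0.    ] tool z [ 0.365 -0.931  0.   ] x [-0.931 -0.365  0.   ]
```

```bash
python3 -c "
from h import *
rel([.5898,.0783,.2],np.radians(4.65))"
```

```text
t 1.0 eef [ 0.2465 -0.6284  0.2503] F [-0.3  0.4  0.4] gap 1.001 | shift [-0.5776  0.0503 -0.5325] turn [-0.     -1.2781  0.    ] tool z [ 0.365 -0.931  0.   ] x [-0.931 -0.365  0.   ]
```

>>> {"op": "send_rows", "data": {
  "steps": [
    [1,-0.5776,0.05,-0.5325,0,-1.278,0],
    [1,-0.5776,0.05,-0.5325,0,-1.278,0],
    [1,-0.5776,0.05,-0.5325,0,-1.278,0],
    [1,-0.5776,0.05,-0.5325,0,-1.278,0],
    [1,-0.5776,0.05,-0.5325,0,-1.278,0],
    [1,-0.5776,0.05,-0.5325,0,-1.278,0],
    [1,-0.5776,0.05,-0.5325,0,-1.278,0],
    [1,-0.5776,0.05,-0.5325,0,-1.278,0],
    [1,-0.5776,0.05,-0.5325,0,-1.278,0],
    [1,-0.5776,0.05,-0.5325,0,-1.278,0],
    [1,-0.5776,0.05,-0.5325,0,-1.278,0],
    [1,-0.5776,0.05,-0.5325,0,-1.278,0]
  ]
}}

```text
t: 2.0
eef_pos: [0.4651, -0.1776, 0.2189]
tcp_rot: [-0.52, 0.479, -0.48, 0.52]
ft_force: [0.8, -0.8, -0.2]
finger_gap: 1.0
```

```bash
python3 -c "
from h import *
rel([.5898,.0783,.2],np.radians(4.65))"
```

```text
t 2.0 eef [ 0.4651 -0.1776  0.2189] F [ 0.8 -0.8 -0.2] gap 1.0 | shift [-0.2449  0.0189  0.1452] turn [-0.001   0.0008  0.0007] tool z [0.997 0.082 0.001] x [ 0.082 -0.997  0.001]
```

>>> {"op": "send_rows", "data": {
  "steps": [
    [1,-0.245,0.019,0.145,0,0,0],
    [1,-0.245,0.019,0.145,0,0,0],
    [1,-0.245,0.019,0.145,0,0,0],
    [1,-0.245,0.019,0.145,0,0,0],
    [1,-0.245,0.019,0.145,0,0,0],
    [1,-0.245,0.019,0.145,0,0,0],
    [1,-0.245,0.019,0.145,0,0,0],
    [1,-0.245,0.019,0.145,0,0,0],
    [1,-0.245,0.019,0.145,0,0,0]
  ]
}}

```text
t: 2.75
eef_pos: [0.5898, 0.0802, 0.1995]
tcp_rot: [0.521, -0.478, 0.478, -0.521]
ft_force: [-0.2, -0.4, -0.7]
finger_gap: 1.002
```

```bash
python3 -c "
from h import *
p=imaging.read_camera('wrist');save(p,'w1.png')
W=world(p)
G=W[(np.linalg.norm(W[:,:2]-[.59,.078],axis=1)<.03)&(W[:,2]>.1)&(W[:,2]<.125)]
print(rect(G),len(G),G[:,2].mean())
J=W[(np.linalg.norm(W[:,:2]-[.5997,-.043],axis=1)<.045)&(W[:,2]>.07)&(W[:,2]<.09)];print(rect(J),len(J))
rel([.5898,.0783,.1],np.radians(4.65))"
```

```text
((591.7526245117188, 77.10757446289062), (17.98627471923828, 18.46951675415039), 5.287999629974365) 1144 0.1111357441486905
((601.2236328125, -44.447021484375), (43.950992584228516, 27.370264053344727), 4.563329696655273) 2301
t 2.8 eef [0.5895 0.0789 0.1996] F [ 0.2 -0.  -0.5] gap 1.003 | shift [0.0005 0.0996 0.0003] turn [-0.0003  0.0024  0.0011] tool z [0.997 0.083 0.   ] x [ 0.083 -0.997  0.001]
```

>>> {"op": "send_rows", "data": {
  "steps": [
    [1,0.001,0.035,0.0015,0,0,0],
    [1,0.001,0.065,0.0015,0,0,0],
    [1,0.001,0.085,0.0015,0,0,0],
    [1,0.001,0.098,0.0015,0,0,0],
    [1,0.001,0.098,0.0015,0,0,0],
    [-1,0.001,0.098,0.0015,0,0,0],
    [-1,0.001,0.098,0.0015,0,0,0],
    [-1,0.001,0.098,0.0015,0,0,0],
    [-1,0.001,0.098,0.0015,0,0,0],
    [-1,0.001,0.098,0.0015,0,0,0],
    [-1,0.001,0.098,0.0015,0,0,0],
    [-1,0.001,0.098,0.0015,0,0,0]
  ],
  "newtons": 70
}}

```text
t: 3.8
eef_pos: [0.5913, 0.0779, 0.1029]
tcp_rot: [0.521, -0.478, 0.479, -0.52]
ft_force: [-3.1, -0.4, 5.6]
finger_gap: 0.196
```

```bash
python3 -c "
from h import *
rel([.591-.081*.06,.0777+.9967*.06,.1015],np.radians(4.65))
p=imaging.read_camera('scene');save(p,'s1.png',(260,100,500,320),3)"
```

```text
t 3.8 eef [0.5913 0.0779 0.1029] F [-3.1 -0.4  5.6] gap 0.196 | shift [-0.0598  0.0013 -0.0001] turn [-0.0003  0.0022  0.0013] tool z [0.997 0.083 0.   ] x [ 0.083 -0.997  0.001]
```

View pics/s1.png

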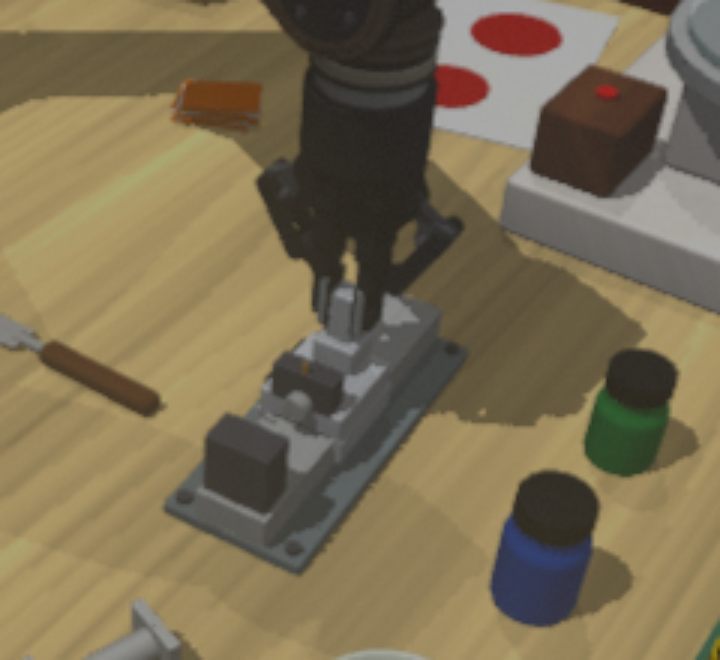

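The fingers hold the grip post at (345,310) in the crop, and the pointer and tip are visible at about (300,380). Opening the jaw now.

>>> {"op": "send_rows", "data": {
  "steps": [
    [-1,-0.004,0,0,0,0,0],
    [-1,-0.01,0,0,0,0,0],
    [-1,-0.018,0,0,0,0,0],
    [-1,-0.026,0,0,0,0,0],
    [-1,-0.034,0,0,0,0,0],
    [-1,-0.042,0,0,0,0,0],
    [-1,-0.05,0,0,0,0,0],
    [-1,-0.056,0,0,0,0,0],
    [-1,-0.06,0,0,0,0,0],
    [-1,-0.06,0,0,0,0,0],
    [-1,-0.06,0,0,0,0,0],
    [-1,-0.06,0,0,0,0,0]
  ]
}}

```text
t: 4.85
eef_pos: [0.5868, 0.1356, 0.103]
tcp_rot: [0.522, -0.477, 0.48, -0.519]
ft_force: [0.2, -7.4, 0.8]
finger_gap: 0.197
```

>>> {"op": "send_rows", "data": {
  "steps": [
    [0.2,0,0,0,0,0,0],
    [1,0,0,0,0,0,0],
    [1,0,0,0,0,0,0],
    [1,0,0,0,0,0,0],
    [1,0,0,0,0,0,0],
    [1,0,-0.03,0,0,0,0],
    [1,0,-0.07,0,0,0,0],
    [1,0,-0.11,0,0,0,0],
    [1,0,-0.11,0,0,0,0]
  ]
}}

```text
t: 5.6
eef_pos: [0.5914, 0.137, 0.2235]
tcp_rot: [-0.517, 0.473, -0.484, 0.524]
ft_force: [0.6, -0.4, 1.6]
finger_gap: 0.996
```

```bash
python3 -c "
from h import *
p=imaging.read_camera('top');W=world(p)
p2=imaging.read_camera('wrist');W2=world(p2)
for w in (W,W2):
  G=w[(np.linalg.norm(w[:,:2]-[.586,.138],axis=1)<.03)&(w[:,2]>.1)&(w[:,2]<.125)];print(len(G),rect(G) if len(G)>9 else '')
rel([.6115,-.196,.12],np.radians(-18.5))"
```

```text
132 ((585.3816528320312, 135.72047424316406), (17.70039176940918, 17.883981704711914), 2.639841079711914)
973 ((587.1204223632812, 134.80404663085938), (17.69475555419922, 18.115293502807617), 4.360497951507568)
t 5.7 eef [0.5881 0.1366 0.2162] F [-1.  -0.1  0.4] gap 1.0 | shift [ 0.3329  0.098  -0.0053] turn [-0.008   0.4069  0.0039] tool z [0.996 0.084 0.007] x [ 0.084 -0.996  0.005]
```

>>> {"op": "send_rows", "data": {
  "steps": [
    [1,0.333,0.0,-0.005,0,0.407,0],
    [1,0.333,0.0,-0.005,0,0.407,0],
    [1,0.333,0.0,-0.005,0,0.407,0],
    [1,0.333,0.03,-0.005,0,0.407,0],
    [1,0.333,0.05,-0.005,0,0.407,0],
    [1,0.333,0.05,-0.005,0,0.407,0],
    [1,0.333,0.05,-0.005,0,0.407,0],
    [1,0.333,0.05,-0.005,0,0.407,0],
    [1,0.333,0.05,-0.005,0,0.407,0],
    [1,0.333,0.05,-0.005,0,0.407,0],
    [1,0.333,0.05,-0.005,0,0.407,0]
  ]
}}

```text
t: 6.62
eef_pos: [0.6106, -0.1952, 0.1661]
tcp_rot: [0.412, -0.572, 0.576, -0.414]
ft_force: [0.8, 0.5, 0.2]
finger_gap: 0.998
```

```bash
python3 -c "
from h import *
p=imaging.read_camera('wrist');save(p,'w2.png');W=world(p)
A=W[(np.linalg.norm(W[:,:2]-[.6115,-.196],axis=1)<.07)&(W[:,2]>.015)&(W[:,2]<.06)];print(rect(A),len(A))
rel([.6118,-.1957,.03],np.radians(-18.5))"
```

```text
((613.7077026367188, -197.218505859375), (81.26310729980469, 39.98396682739258), 71.44802856445312) 5020
t 6.67 eef [ 0.611  -0.1945  0.1669] F [0.3 0.4 0.2] gap 0.998 | shift [0.0007 0.1369 0.0003] turn [-0.0064  0.0005  0.0012] tool z [ 0.948 -0.317  0.006] x [-0.317 -0.948  0.001]
```

View pics/w2.png

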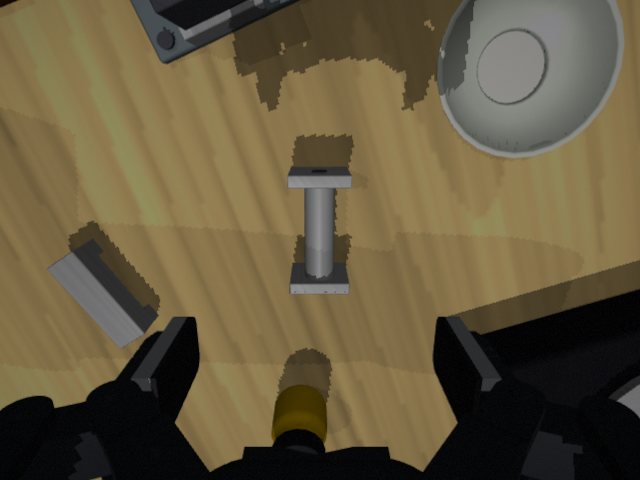

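The applicator is centred between the fingers (column 320, row 230), and the bar, dish and jar are clear. Descending and gripping the roller.

>>> {"op": "send_rows", "data": {
  "steps": [
    [1,0.001,0.04,0.002,-0.006,0,0],
    [1,0.001,0.08,0.002,-0.006,0,0],
    [1,0.001,0.11,0.002,-0.006,0,0],
    [1,0.001,0.13,0.002,-0.006,0,0],
    [1,0.001,0.139,0.002,-0.006,0,0],
    [1,0.001,0.139,0.002,-0.006,0,0],
    [1,0.001,0.139,0.002,-0.006,0,0]
  ]
}}

```text
t: 7.25
eef_pos: [0.6141, -0.1955, 0.0288]
tcp_rot: [0.414, -0.573, 0.574, -0.414]
ft_force: [0.4, -0.2, 0.4]
finger_gap: 1.001
```

>>> {"op": "send_rows", "data": {
  "steps": [
    [-1,0,0,0,0,0,0],
    [-1,0,0,0,0,0,0],
    [-1,0,0,0,0,0,0],
    [-1,0,0,0,0,0,0],
    [-1,0,0,0,0,0,0],
    [-1,0,0,0,0,0,0],
    [-1,0,0,0,0,0,0],
    [-1,0,0,0,0,0,0]
  ],
  "newtons": 40
}}

```text
t: 7.92
eef_pos: [0.6144, -0.1957, 0.0296]
tcp_rot: [0.414, -0.573, 0.574, -0.414]
ft_force: [-1.1, 1.1, 4.5]
finger_gap: 0.217
```

```bash
python3 -c "
from h import *
rel([.6129,-.1964,.15],np.radians(4.65))"
```

```text
t 7.92 eef [ 0.6144 -0.1957  0.0296] F [-1.1  1.1  4.5] gap 0.217 | shift [ 0.0013 -0.1204 -0.0009] turn [-0.0016 -0.402   0.0018] tool z [ 0.949 -0.315  0.002] x [-0.315 -0.949  0.001]
```

>>> {"op": "send_rows", "data": {
  "steps": [
    [-1,0.0,-0.01,0,0,0,0],
    [-1,0.0,-0.04,0,0,0,0],
    [-1,0.0,-0.08,0,0,0,0],
    [-1,0.0,-0.12,0,0,0,0],
    [-1,0.0,-0.125,0,-0.1,0,0],
    [-1,0.0,-0.125,0,0,0,0]
  ]
}}

```text
t: 8.42
eef_pos: [0.6183, -0.1977, 0.1577]
tcp_rot: [0.413, -0.572, 0.575, -0.414]
ft_force: [0.4, -0.9, -2.6]
finger_gap: 0.221
```

```bash
python3 -c "
from h import *
rel([.5963,.0153,.15],np.radians(4.6))"
```

```text
t 8.42 eef [ 0.6183 -0.1977  0.1577] F [ 0.4 -0.9 -2.6] gap 0.221 | shift [-0.1952  0.0068 -0.0882] turn [-0.0046 -0.4013  0.003 ] tool z [ 0.949 -0.316  0.005] x [-0.316 -0.949  0.002]
```

Row 5 of that call had a stray tilt of -0.1 rad. It was undone by the next row and caused no harm. Moving over the caliper.

>>> {"op": "send_rows", "data": {
  "steps": [
    [-1,-0.02,0.007,-0.009,-0.004,-0.06,0],
    [-1,-0.05,0.007,-0.023,-0.004,-0.12,0],
    [-1,-0.08,0.007,-0.036,-0.004,-0.2,0],
    [-1,-0.11,0.007,-0.05,-0.004,-0.28,0.003],
    [-1,-0.14,0.007,-0.063,-0.004,-0.35,0.003],
    [-1,-0.17,0.007,-0.077,-0.004,-0.4,0.003],
    [-1,-0.188,0.007,-0.085,-0.004,-0.401,0.003],
    [-1,-0.195,0.007,-0.088,-0.004,-0.401,0.003],
    [-1,-0.195,0.007,-0.088,-0.004,-0.401,0.003],
    [-1,-0.195,0.007,-0.088,-0.004,-0.401,0.003]
  ]
}}

```text
t: 9.25
eef_pos: [0.5963, 0.0147, 0.1496]
tcp_rot: [0.52, -0.479, 0.48, -0.52]
ft_force: [0.3, -0.5, -1.8]
finger_gap: 0.214
```

```bash
python3 -c "
from h import *
p=imaging.read_camera('wrist');save(p,'w3.png')
p=imaging.read_camera('scene');save(p,'s3.png',(280,130,480,290),4)
rel([.5963,.0153,.0646],np.radians(4.6))"
```

```text
t 9.35 eef [0.5966 0.0137 0.1498] F [-0.3  0.5 -2.2] gap 0.221 | shift [-0.0017  0.0852 -0.0002] turn [-0.0005 -0.0016  0.0006] tool z [0.997 0.079 0.001] x [ 0.079 -0.997  0.001]
```

View pics/w3.png

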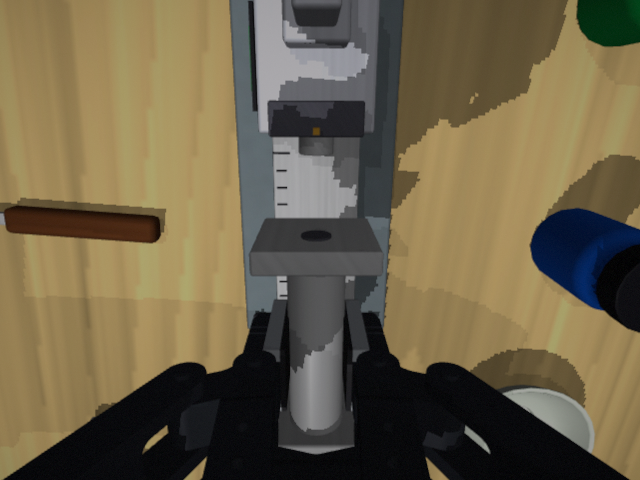

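The wrist view shows the cheek (columns 250–383) centred on the tip (317) and parallel to the beam. I'll check its tilt from depth.

```bash
python3 -c "
from h import *
p=imaging.read_camera('wrist');W=world(p)
z=p['z_map'];K=p['intrinsics'];T=p['pose']
def pt(u,v):
    d=z[v,u];return (T[:3,:3]@np.array([(u-K[0,2])/K[0,0]*d,(v-K[1,2])/K[1,1]*d,d])+T[:3,3]).round(4)
for u,v in [(260,262),(316,262),(372,262),(317,300),(317,340),(317,400),(317,425),(317,445),(317,436),(316,222),(316,245)]:print(u,v,pt(u,v))
p=imaging.read_camera('scene')
r=regions_of(p,'applicator')
for q in r[:1]:
    A=world(p,q['pixels']);print(q['confidence'],np.percentile(A,[2,50,98],0).round(4))
"
```

```text
260 262 [0.5778 0.047  0.1603]
316 262 [0.5944 0.0486 0.161 ]
372 262 [0.6109 0.0499 0.1609]
317 300 [0.5959 0.0331 0.1545]
317 340 [0.5971 0.019  0.1555]
317 400 [ 0.599  -0.0048  0.1557]
317 425 [ 0.5998 -0.0152  0.1559]
317 445 [ 0.6003 -0.0208  0.1593]
317 436 [ 0.6002 -0.0201  0.1559]
316 222 [0.5942 0.0515 0.1275]
316 245 [0.5941 0.0516 0.1543]
0.64 [[ 0.5767 -0.0274  0.1216]
 [ 0.6005 -0.0236  0.1487]
 [ 0.6196  0.0523  0.1624]]
```

View pics/s3.png

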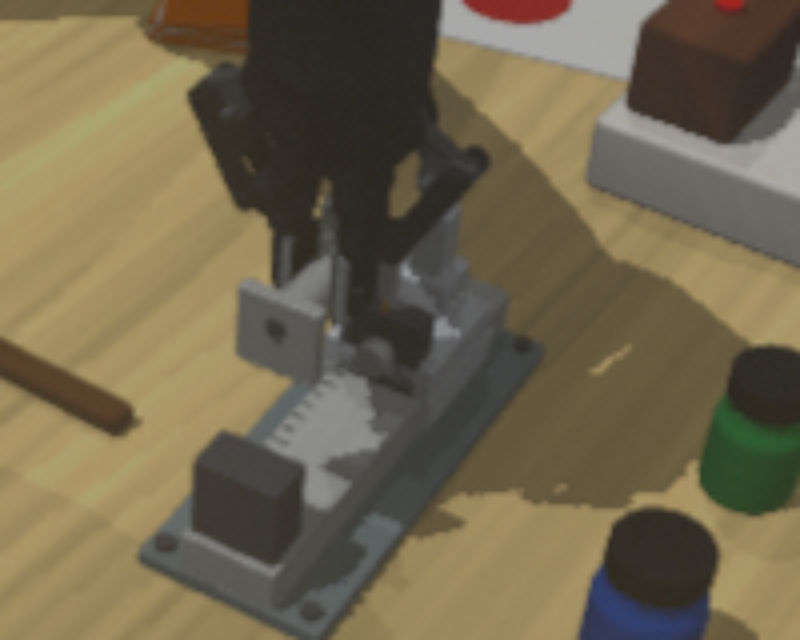

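The roller is level to within 0.5 mm. Lowering to about 5 mm above contact, then feeling down.

>>> {"op": "send_rows", "data": {
  "steps": [
    [-1,-0.0017,0.02,0,0,-0.0016,0],
    [-1,-0.0017,0.04,0,0,-0.0016,0],
    [-1,-0.0017,0.06,0,0,-0.0016,0],
    [-1,-0.0017,0.072,0,0,-0.0016,0],
    [-1,-0.0017,0.079,0,0,-0.0016,0],
    [-1,-0.0017,0.08,0,0,-0.0016,0],
    [-1,-0.0017,0.08,0,0,-0.0016,0],
    [-1,-0.0017,0.08,0,0,-0.0016,0]
  ]
}}

```text
t: 10.17
eef_pos: [0.5975, 0.0151, 0.071]
tcp_rot: [-0.519, 0.479, -0.481, 0.52]
ft_force: [0.8, -0.6, -1.0]
finger_gap: 0.218
```

>>> {"op": "send_rows", "data": {
  "steps": [
    [-1,0,0.0005,0,0,0,0],
    [-1,0,0.001,0,0,0,0],
    [-1,0,0.0015,0,0,0,0],
    [-1,0,0.002,0,0,0,0],
    [-1,0,0.0025,0,0,0,0],
    [-1,0,0.003,0,0,0,0],
    [-1,0,0.003,0,0,0,0]
  ]
}}

```text
t: 10.75
eef_pos: [0.5974, 0.0152, 0.0678]
tcp_rot: [-0.519, 0.479, -0.48, 0.52]
ft_force: [-0.6, -0.8, -2.1]
finger_gap: 0.216
```

>>> {"op": "send_rows", "data": {
  "steps": [
    [-1,0,0.0005,0,0,0,0],
    [-1,0,0.001,0,0,0,0],
    [-1,0,0.0015,0,0,0,0],
    [-1,0,0.0015,0,0,0,0],
    [-1,0,0.0015,0,0,0,0]
  ]
}}

```text
t: 11.17
eef_pos: [0.5973, 0.0152, 0.0662]
tcp_rot: [-0.519, 0.479, -0.48, 0.52]
ft_force: [0.4, 0.3, -1.9]
finger_gap: 0.217
```

>>> {"op": "send_rows", "data": {
  "steps": [
    [-1,0,0.0003,0,0,0,0],
    [-1,0,0.0006,0,0,0,0],
    [-1,0,0.001,0,0,0,0],
    [-1,0,0.001,0,0,0,0],
    [-1,0,0.001,0,0,0,0]
  ]
}}

```text
t: 11.58
eef_pos: [0.5973, 0.0152, 0.0652]
tcp_rot: [-0.519, 0.479, -0.48, 0.52]
ft_force: [0.6, 0.8, -2.0]
finger_gap: 0.218
```

```bash
python3 -c "
from h import *
p=imaging.read_camera('scene');r=regions_of(p,'applicator')
for i in range(4): imaging.read_camera('top');print(ctrl.get_obs()['ft_force'].round(2),ctrl.get_obs()['eef_pos'].round(4))
for q in r[:1]:
    A=world(p,q['pixels']);print(q['confidence'],np.percentile(A,[1,50,99],0).round(4))
"
```

```text
[-0.24  0.05 -2.23] [0.5974 0.0152 0.0653]
[-0.46  0.26 -1.69] [0.5974 0.0152 0.0653]
[ 0.24 -0.03 -2.37] [0.5974 0.0152 0.0653]
[-0.01  0.72 -1.95] [0.5974 0.0152 0.0653]
0.67 [[0.7407 0.1427 0.0047]
 [0.7647 0.1516 0.0514]
 [0.7842 0.1884 0.0781]]
```

>>> {"op": "send_rows", "data": {
  "steps": [
    [-1,0,0.0003,0.0,0,0,0],
    [-1,0,0.0006,0.0,0,0,0],
    [-1,0,0.001,0.0,0,0,0],
    [-1,0,0.001,0.0,0,0,0]
  ]
}}

```text
t: 12.22
eef_pos: [0.5974, 0.0152, 0.0646]
tcp_rot: [-0.519, 0.479, -0.48, 0.52]
ft_force: [-0.8, 0.1, 0.9]
finger_gap: 0.216
```

```bash
cat > f.py <<'E'
from h import *
a=[]
for i in range(3): imaging.read_camera('top');a.append(ctrl.get_obs()['ft_force'])
o=ctrl.get_obs();print(round(o['t'],2),np.mean(a,0).round(2),o['eef_pos'].round(4),o['finger_gap'].round(3))
E
python3 f.py
```

```text
Traceback (most recent call last):
  File "f.py", line 4, in <module>
    o=ctrl.get_obs();print(round(o['t'],2),np.mean(a,0).round(2),o['eef_pos'].round(4),o['finger_gap'].round(3))
                                                                                       ^^^^^^^^^^^^^^^^^^^^^
AttributeError: 'float' object has no attribute 'round'
```

Contact was felt at 0.0646, as predicted. Releasing.

>>> {"op": "send_rows", "data": {
  "steps": [
    [-0.45,0,0,0,0,0,0],
    [-0.3,0,0,0,0,0,0],
    [0,0,0,0,0,0,0],
    [1,0,0,0,0,0,0],
    [1,0,0,0,0,0,0],
    [1,0,0,0,0,0,0],
    [1,0,0,0,0,0,0],
    [1,0,-0.02,0,0,0,0],
    [1,0,-0.05,0,0,0,0],
    [1,0,-0.09,0,0,0,0],
    [1,0,-0.13,0,0,0,0],
    [1,0,-0.135,0,0,0,0]
  ]
}}

```text
t: 13.37
eef_pos: [0.6013, 0.0148, 0.2089]
tcp_rot: [-0.516, 0.475, -0.485, 0.523]
ft_force: [0.9, 0.5, 1.0]
finger_gap: 1.0
```

```bash
sed -i "s/o\['finger_gap'\].round(3)/round(o['finger_gap'],3)/" f.py; python3 -c "
from h import *
p=imaging.read_camera('wrist');save(p,'w4.png');W=world(p)
c=np.array([.5964,.0142])
A=W[(np.linalg.norm(W[:,:2]-c,axis=1)<.046)&(W[:,2]>.066)&(W[:,2]<.1)]
yc=np.array([-.081,.9967]);xc=np.array([.9967,.081])
A=A[(abs((A[:,:2]-c)@xc)<.03)];print(rect(A),len(A),np.percentile(A[:,2],[5,50,95]))
rel([.5868,.1362,.2],np.radians(4.6))"
```

```text
((598.0659790039062, 10.88800048828125), (39.83502197265625, 85.06529235839844), 4.6701483726501465) 3977 [0.06688143 0.07050056 0.07622145]
t 13.42 eef [0.6006 0.0148 0.2069] F [-0.1  0.  -0. ] gap 1.001 | shift [-0.1221  0.0064 -0.0042] turn [-0.0147 -0.0005  0.0036] tool z [0.997 0.08  0.015] x [ 0.08  -0.997  0.004]
```

View pics/w4.png

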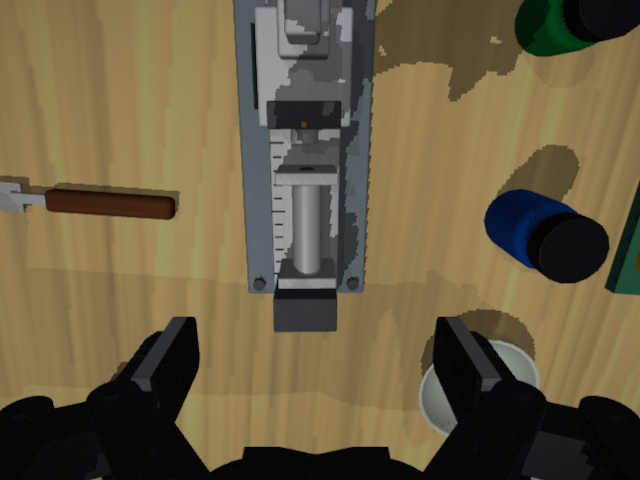

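The applicator stands on the bed in line with it (cheeks at rows 170 and 282, columns 275–338), between the jaws with clearance. Back to the jaw grip.

>>> {"op": "send_rows", "data": {
  "steps": [
    [1,-0.04,0,-0.002,-0.015,0,0.003],
    [1,-0.08,0,-0.004,-0.015,0,0.003],
    [1,-0.11,0.003,-0.004,-0.015,0,0.003],
    [1,-0.122,0.006,-0.004,-0.015,0,0.003],
    [1,-0.122,0.006,-0.004,-0.015,0,0.003],
    [1,-0.122,0.006,-0.004,-0.015,0,0.003]
  ]
}}

```text
t: 13.92
eef_pos: [0.5863, 0.136, 0.1989]
tcp_rot: [0.521, -0.48, 0.479, -0.519]
ft_force: [0.5, -0.6, -0.6]
finger_gap: 1.004
```

```bash
python3 -c "
from h import *
rel([.5868,.136,.103],np.radians(4.6))"
```

```text
t 13.92 eef [0.5863 0.136  0.1989] F [ 0.5 -0.6 -0.6] gap 1.004 | shift [-0.0001  0.0959  0.0008] turn [0.0028 0.0009 0.0013] tool z [ 0.997  0.081 -0.003] x [ 0.081 -0.997  0.001]
```

>>> {"op": "send_rows", "data": {
  "steps": [
    [1,0,0.035,0.0008,0.003,0,0],
    [1,0,0.065,0.0008,0.003,0,0],
    [1,0,0.085,0.0008,0.003,0,0],
    [1,0,0.096,0.0008,0.003,0,0],
    [1,0,0.096,0.0008,0.003,0,0],
    [-1,0,0.096,0.0008,0.003,0,0],
    [-1,0,0.096,0.0008,0.003,0,0],
    [-1,0,0.096,0.0008,0.003,0,0],
    [-1,0,0.096,0.0008,0.003,0,0],
    [-1,0,0.096,0.0008,0.003,0,0],
    [-1,0,0.096,0.0008,0.003,0,0],
    [-1,0,0.096,0.0008,0.003,0,0]
  ],
  "newtons": 70
}}

```text
t: 14.92
eef_pos: [0.5868, 0.136, 0.1042]
tcp_rot: [0.52, -0.479, 0.48, -0.519]
ft_force: [-3.7, -1.3, 5.6]
finger_gap: 0.197
```

>>> {"op": "send_rows", "data": {
  "steps": [
    [-1,0.001,0,0,0,0,0],
    [-1,0.002,0,0,0,0,0],
    [-1,0.003,0,0,0,0,0],
    [-1,0.004,0,0,0,0,0],
    [-1,0.005,0,0,0,0,0],
    [-1,0.006,0,0,0,0,0],
    [-1,0.007,0,0,0,0,0],
    [-1,0.008,0,0,0,0,0],
    [-1,0.009,0,0,0,0,0],
    [-1,0.01,0,0,0,0,0],
    [-1,0.011,0,0,0,0,0],
    [-1,0.012,0,0,0,0,0]
  ]
}}

```text
t: 15.92
eef_pos: [0.5874, 0.1274, 0.1043]
tcp_rot: [-0.518, 0.481, -0.478, 0.521]
ft_force: [0.5, 10.6, -0.4]
finger_gap: 0.195
```

```bash
python3 f.py;python3 -c "
from h import *
for i in range(2):
  p=imaging.read_camera(['top','scene'][i])
  r=landmark_of(p,'tip_face')[:1];g=landmark_of(p,'fixed_face')[:1]
  for q,h in ((r,.057),(g,.035)):
    for a in q:print(a['confidence'],a['position'],ray(p,a['position'],h).round(4))
"
```

```text
16.07 [-0.71 10.92  0.18] [0.5874 0.1272 0.1043] 0.196
0.41 [240.0, 243.7] [0.5987 0.0639 0.057 ]
0.79 [292.2, 241.6] [ 0.6032 -0.0275  0.035 ]
0.52 [370.4, 223.5] [0.5944 0.0632 0.057 ]
0.94 [344.8, 256.9] [ 0.5963 -0.0247  0.035 ]
```

Baseline friction is 10.9 N. Closing in steps, watching the force rise.

>>> {"op": "send_rows", "data": {
  "steps": [
    [-1,0.002,0,0,0,0,0],
    [-1,0.003,0,0,0,0,0],
    [-1,0.004,0,0,0,0,0],
    [-1,0.005,0,0,0,0,0],
    [-1,0.006,0,0,0,0,0],
    [-1,0.007,0,0,0,0,0],
    [-1,0.008,0,0,0,0,0],
    [-1,0.009,0,0,0,0,0],
    [-1,0.01,0,0,0,0,0],
    [-1,0.011,0,0,0,0,0]
  ]
}}

```text
t: 17.2
eef_pos: [0.588, 0.1194, 0.1043]
tcp_rot: [-0.517, 0.482, -0.477, 0.522]
ft_force: [-0.7, 11.1, 0.4]
finger_gap: 0.194
```

```bash
python3 f.py
```

```text
17.35 [-0.62 10.76 -0.09] [0.588  0.1192 0.1043] 0.196
```

>>> {"op": "send_rows", "data": {
  "steps": [
    [-1,0.002,0,0,0,0,0],
    [-1,0.003,0,0,0,0,0],
    [-1,0.004,0,0,0,0,0],
    [-1,0.005,0,0,0,0,0]
  ]
}}

```text
t: 17.68
eef_pos: [0.5882, 0.1175, 0.1043]
tcp_rot: [-0.516, 0.483, -0.476, 0.524]
ft_force: [0.3, 12.4, 0.6]
finger_gap: 0.194
```

```bash
python3 f.py
```

```text
17.83 [-0.07 11.39  0.64] [0.5882 0.1174 0.1043] 0.195
```

>>> {"op": "send_rows", "data": {
  "steps": [
    [-1,0.002,0,0,0,0,0],
    [-1,0.003,0,0,0,0,0],
    [-1,0.004,0,0,0,0,0],
    [-1,0.005,0,0,0,0,0]
  ]
}}

```text
t: 18.17
eef_pos: [0.5883, 0.1157, 0.1043]
tcp_rot: [-0.514, 0.484, -0.475, 0.525]
ft_force: [0.4, 12.9, -0.3]
finger_gap: 0.195
```

```bash
python3 f.py
```

```text
18.32 [-1.000e-02  1.195e+01  4.000e-02] [0.5883 0.1156 0.1043] 0.195
```

>>> {"op": "send_rows", "data": {
  "steps": [
    [-1,0.002,0,0,0,0,0],
    [-1,0.003,0,0,0,0,0],
    [-1,0.004,0,0,0,0,0],
    [-1,0.005,0,0,0,0,0]
  ]
}}

```text
t: 18.65
eef_pos: [0.5884, 0.114, 0.1043]
tcp_rot: [-0.513, 0.485, -0.474, 0.526]
ft_force: [0.8, 12.7, -0.2]
finger_gap: 0.195
```

```bash
python3 f.py
```

```text
18.8 [ 0.08 12.29  0.28] [0.5884 0.1139 0.1043] 0.194
```

```bash
python3 -c "
from h import *
rel([.5890,.109,.1043],np.radians(4.6))
p=imaging.read_camera('scene');save(p,'s5.png',(280,130,480,290),4)"
```

```text
t 18.8 eef [0.5884 0.1139 0.1043] F [-0.5 12.1  0. ] gap 0.194 | shift [ 0.0049 -0.0001  0.0002] turn [-0.0031  0.0003 -0.0246] tool z [0.997 0.08  0.003] x [ 0.08  -0.996 -0.025]
```

View pics/s5.png

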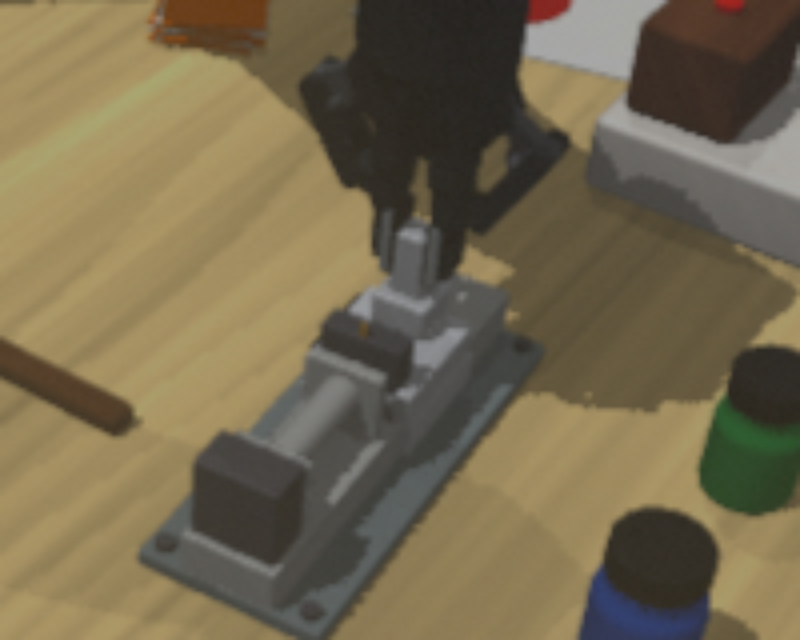

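The applicator stands upright and in line, with the tip against its cheek at about (375,390) in the crop. The tool has pitched 1.4°, so I'll level it while continuing.

>>> {"op": "send_rows", "data": {
  "steps": [
    [-1,0.002,0,0,0,0,-0.01],
    [-1,0.003,0,0,0,0,-0.02],
    [-1,0.004,0,0,0,0,-0.025],
    [-1,0.005,0,0,0,0,-0.025]
  ]
}}

```text
t: 19.18
eef_pos: [0.5885, 0.1134, 0.1043]
tcp_rot: [-0.516, 0.481, -0.479, 0.522]
ft_force: [-0.1, 14.9, 0.4]
finger_gap: 0.195
```

```bash
python3 f.py; python3 -c "
from h import *
rel([.5890,.109,.1043],np.radians(4.6))"
```

```text
19.33 [-0.29 13.93  0.29] [0.5885 0.1133 0.1043] 0.195
t 19.33 eef [0.5885 0.1133 0.1043] F [ 0.2 13.2  0. ] gap 0.195 | shift [ 0.0043 -0.0001  0.0002] turn [-0.0038 -0.0013 -0.0082] tool z [0.997 0.079 0.004] x [ 0.079 -0.997 -0.008]
```

>>> {"op": "send_rows", "data": {
  "steps": [
    [-1,0.002,0,0,0,0,-0.008],
    [-1,0.003,0,0,0,0,-0.012],
    [-1,0.004,0,0,0,0,-0.015],
    [-1,0.005,0,0,0,0,-0.015],
    [-1,0.0055,0,0,0,0,-0.015]
  ]
}}

```text
t: 19.75
eef_pos: [0.5885, 0.1123, 0.1043]
tcp_rot: [-0.517, 0.48, -0.481, 0.521]
ft_force: [0.2, 14.8, 0.8]
finger_gap: 0.199
```

```bash
python3 f.py
```

```text
19.9 [ 0.58 14.34  0.02] [0.5885 0.1123 0.1043] 0.199
```

>>> {"op": "send_rows", "data": {
  "steps": [
    [-1,0.002,0,0,0,0,-0.008],
    [-1,0.003,0,0,0,0,-0.012],
    [-1,0.004,0,0,0,0,-0.015],
    [-1,0.005,0,0,0,0,-0.015],
    [-1,0.0055,0,0,0,0,-0.015]
  ]
}}

```text
t: 20.32
eef_pos: [0.5886, 0.1113, 0.1043]
tcp_rot: [-0.518, 0.479, -0.483, 0.519]
ft_force: [1.1, 15.0, -0.1]
finger_gap: 0.203
```

```bash
python3 f.py; python3 -c "
from h import *
rel([.5890,.1087,.1043],np.radians(4.6))"
```

```text
20.47 [ 1.050e+00  1.491e+01 -1.000e-02] [0.5886 0.1112 0.1043] 0.193
t 20.47 eef [0.5886 0.1112 0.1043] F [ 1.5 14.4 -0.2] gap 0.193 | shift [ 0.0025 -0.      0.0002] turn [-0.0052 -0.005   0.0029] tool z [0.997 0.075 0.005] x [ 0.075 -0.997  0.003]
```

Force rises 0.5 N/mm as the spring should, with about 2 mm compressed. Another 2.5–3 mm.

>>> {"op": "send_rows", "data": {
  "steps": [
    [-1,0.002,0,0,0,0,0],
    [-1,0.003,0,0,0,0,0],
    [-1,0.004,0,0,0,0,0],
    [-1,0.005,0,0,0,0,0],
    [-1,0.006,0,0,0,0,0],
    [-1,0.0068,0,0,0,0,0],
    [-1,0.0068,0,0,0,0,0]
  ]
}}

```text
t: 21.05
eef_pos: [0.5888, 0.1088, 0.1043]
tcp_rot: [-0.515, 0.481, -0.481, 0.521]
ft_force: [1.1, 15.1, -0.6]
finger_gap: 0.199
```

```bash
python3 f.py; python3 f.py
```

```text
21.2 [ 0.93 15.99 -0.31] [0.5888 0.1088 0.1043] 0.199
21.35 [ 1.28 15.16 -0.53] [0.5888 0.1088 0.1043] 0.197
```

>>> {"op": "send_rows", "data": {
  "steps": [
    [-1,0,0,0,0,0,0],
    [-1,0,0,0,0,0,0],
    [0,0,0,0,0,0,0],
    [1,0,0,0,0,0,0],
    [1,0,0,0,0,0,0],
    [1,0,0,0,0,0,0],
    [1,0,0,0,0,0,0],
    [1,0,-0.03,0,0,0,0],
    [1,0,-0.07,0,0,0,0],
    [1,0,-0.11,0,0,0,0],
    [1,0,-0.12,0,0,0,0],
    [1,0,-0.12,0,0,0,0]
  ]
}}

```text
t: 22.35
eef_pos: [0.5909, 0.1079, 0.2302]
tcp_rot: [-0.513, 0.478, -0.484, 0.524]
ft_force: [0.0, -0.4, -0.3]
finger_gap: 0.998
```

```bash
python3 -c "
from h import *
yc=np.array([-.0805,.9968]);xc=np.array([.9968,.0805])
for n in ('wrist','top'):
  p=imaging.read_camera(n);W=world(p)
  if n=='wrist':save(p,'w6.png',(140,0,480,400),2 if 0 else 1.5)
  F=(W[:,:2]-[.6,-.0307]);a=F@yc;b=F@xc;z=W[:,2]
  G=W[(abs(b)<.03)&(a>.11)&(a<.17)&(z>.1)&(z<.125)];J=W[(abs(b)<.04)&(a>-.04)&(a<.01)&(z>.077)&(z<.09)];M=W[(abs(b)<.035)&(a>.07)&(a<.14)&(z>.077)&(z<.084)]
  A=W[(abs(b)<.03)&(a>.004)&(a<.081)&(z>.066)&(z<.0765)]
  for q,w in (('grip',G),('fix',J),('mov',M),('appl',A)):
    if len(w)>9: r=rect(w);print(n,q,np.round(r[0],1),np.round(r[1],1),round(r[2],1),'along',((np.array(r[0])/1000-[.6,-.0307])@yc).round(4))
rel([.589,.1087,.25],np.radians(4.6))"
```

```text
wrist grip [589.2 107.9] [17.9 18.2] 3.6 along 0.1391
wrist fix [600.7 -41.6] [43.6 33.6] 4.9 along -0.0109
wrist mov [592.   75.3] [43.6 65.8] 3.6 along 0.1063
wrist appl [598.4  11.1] [39.6 75.4] 4.3 along 0.0418
top grip [587.8 109. ] [18.  17.5] 0.8 along 0.1402
top fix [599.6 -42.2] [44.3 27.7] 0.2 along -0.0115
top mov [592.5  72.1] [61.6 42.7] 83.0 along 0.103
top appl [596.4  11.5] [40.7 76.5] 4.7 along 0.0424
t 22.45 eef [0.5879 0.1079 0.224 ] F [-0.5 -0.1 -0.9] gap 1.0 | shift [-0.0009 -0.026   0.0013] turn [-0.0059 -0.006  -0.0056] tool z [0.997 0.074 0.006] x [ 0.074 -0.997 -0.006]
```

View pics/w6.png

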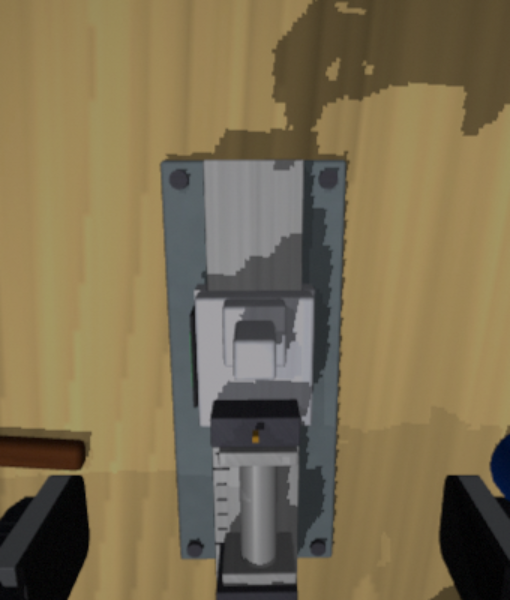

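The jaw grip now measures 139–140 mm from the fixed face, so travel is about 74.5–75 and the tip is about 5 mm in. One last look from above the applicator.

>>> {"op": "send_rows", "data": {
  "steps": [
    [1,0.03,-0.02,0,0,0,0],
    [1,0.06,-0.02,0,0,0,0],
    [1,0.09,-0.02,0,0,0,0],
    [1,0.12,-0.02,0,0,0,0],
    [1,0.15,-0.02,0,0,0,0],
    [1,0.15,-0.02,0,0,0,0],
    [1,0.15,-0.02,0,0,0,0]
  ]
}}

```text
t: 23.03
eef_pos: [0.5977, -0.043, 0.2399]
tcp_rot: [-0.515, 0.484, -0.48, 0.519]
ft_force: [0.5, 0.5, -0.8]
finger_gap: 1.005
```

```bash
python3 -c "
from h import *
p=imaging.read_camera('wrist');save(p,'w7.png',(200,40,440,280),2.5)
p=imaging.read_camera('top');W=world(p)
for n,c,h in (('bar',[.446,-.195],.015),('jar',[.544,-.34],.04)):
  B=W[(np.linalg.norm(W[:,:2]-c,axis=1)<.06)&(W[:,2]>h)];print(n,rect(B))"
```

```text
bar ((446.7372741699219, -194.06573486328125), (23.986759185791016, 75.98863983154297), 14.138335227966309)
jar ((545.6019287109375, -343.9114074707031), (38.973270416259766, 39.78727340698242), 59.06495666503906)
```

View pics/w7.png

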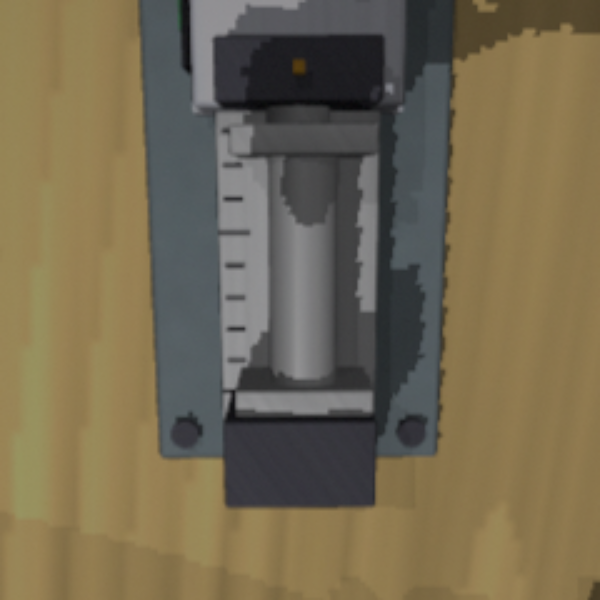

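The picture shows the applicator flush and square against the fixed jaw (row 415). The tip stands a few mm proud of the moving jaw (rows 105–122), and nothing touches the arm. Handing in.

```bash
python3 -c "
from cell import ctrl
print(ctrl.hand_in())"
```

```text
the job is handed in; nothing more can be done
None
```

The applicator is standing on the beam between the jaws, held by the sprung tip. The arm is clear of everything, and I handed the job in at about 23 s.

- **Steps taken:** I opened the jaw by its grip to about 101 mm. I then set the applicator down at first contact, in line with the beam, and closed the jaw in small steps while watching the force.
- **Seating:** The force rose from about 11 N of sliding friction to about 14 N when the applicator met the fixed jaw. It then climbed about 0.5 N per mm, as the tip's spring should. The last close-up shows the applicator flush and square against the fixed jaw.
- **Tip:** The readings differ a little:

| Check | Tip pressed in |
|---|---|
| Force | about 3.5 mm |
| Arm position | about 4.6 mm |
| Cameras | about 5–5.5 mm |

  All are near half way and well short of the 10 mm stop.
- **Other things on the bench:** I re-measured only the bar, which had not moved, and the jar nearest the applicator's start, which was within a few millimetres of its first reading. I did not re-measure the rest, but the arm did not come near them.
- **Slip:** While lifting the applicator I sent one unintended 0.1 rad tilt for a single row. It was corrected in the next row, and the applicator still measured level before it was set down.

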